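# Dock the power pack in the sloping charger

### The job

Put the black power pack on charge: lay it in the channel of the sloping charger with its terminal stub pointing up the slope, and slide it up over the sprung catch until the catch clicks up behind its foot and holds it there when you let go. Then swing the wire bail down onto the pack so that it cannot lift out. Leave the tape roll, the spanner and the petri dish where they are.

Things in the scene. Friction and masses are not known exactly. Their poses are not given: they have to be found in the camera images.
- pack: black power pack, 0.14 kg: a block 38 mm thick, 44 mm wide, 91 mm long, a round terminal stub (18 mm diameter, 20 mm long) on one end, a red rim round the other, its foot. It lies label up, 38 mm high, 44 mm wide. Origin: centre of the foot's face, 19 mm above what it lies on. z runs along it from foot to stub, -x out of the label (up), y across the 44 mm width
- pack_foot (a point): centre of the foot's face of the pack (the same point as its origin)
- pack_stub (a point): centre of the tip of the terminal stub: 111 mm from the foot along the pack, 4 mm off its middle line towards +y
- channel: open channel sloping at 25 degrees on the grey wedge-shaped charger (about 220 x 94 mm, fixed, but it stands elsewhere each time). Origin: on the bed, on the middle line, at the catch face where the foot of a docked pack rests, 80 mm above the worktop. x points up the slope, y to the left across the channel, z square off the bed
- channel_mouth (a point): middle of the bed's low open end, x = -95 mm of the channel, 40 mm above the worktop. Guide lips 8 mm high and 5 mm thick, 48 mm apart inside, run from x = -74 to 99 mm and flare outwards below that. Keep the fingertips above them: a grip with the TCP 33 mm above the pack's underside has its tips 14 mm off the bed
- head (a point): middle of the hood's front edge, x = 99 mm, 36 mm off the bed. The head is a black plastic box from x = 99 to 133 mm, 56 mm wide, open towards the pack: the stub goes in under the hood, so the pack cannot be laid in from above. The pack's shoulder meets the head 8 mm beyond the docked place: the end of travel
- catch (a joint): steel tongue in the middle of the bed, 18 mm wide, hinged at x = -42 mm, a ramp rising from the bed at x = -25 mm to a square face at x = 0, 7 mm high. Angle in rad: 0 sprung up, grows as it is pressed down; 0.16 under a passing pack. Its spring pushes up with 2 to 5 N at the tip. Once the foot of the pack has passed x = 0 it springs up behind it and blocks the way back
- terminal (a joint): sprung terminal block inside the head, in m: 0 at rest with its face at x = 105 mm of the channel, grows as the stub pushes it up the slope; 0.006 with the pack docked (about 4 N), 0.014 at the end of travel (about 7 N). It pushes the pack back against the catch when the pack is let go
- bail (a joint): steel wire bail over the channel, hinged across the head at x = 111 mm, 20 mm off the bed. Angle in rad: 0 when its cross bar lies on a docked pack (bar at x = 60 mm, 42 mm off the bed); at the start it stands up at 1.2 to 1.55; it grows away from the pack, up to 1.75. It stays where it is left; about 1 N at the bar moves it
- bail_bar (a point): middle of the bail's straight cross bar: round bar 8 mm thick, 52 mm long, across the channel, 56 mm from the hinge axis
- tape_roll: yellow tape roll lying flat, 101 mm across, 19 mm high; origin under its centre
- spanner: flat spanner, 160 x 22 x 4 mm, lying on the worktop; origin under its centre, y along it
- petri_dish: clear shallow dish, 83 mm across, 12 mm high; origin under its centre

How it is judged:
By the outcome, as a careful person would: the job done as asked, in the order asked, and still so for the second after the job is handed in, with the robot touching nothing.
It also fails if it takes over 48 s, if anything falls off the work surface, if the arm or the gripper's body presses on something with over 40 N, if the wrist force passes 120 N, or if a joint passes its speed limit or range.

### The arm

A 6-joint arm with a two-finger parallel gripper is mounted at the origin on a cart in front of the work surface, level with it; the furniture and walls round the work are solid. World frame = base frame: x ahead of the robot, y to its left, z up, the work surface at z = 0. Lengths are in m, angles in rad, forces in N, time in s.
With the tool pointing down it reaches from about 0.325 to 0.875 m from the base axis. Payload 4.4 kg.
Tool frame: the origin (TCP) lies between the finger pads, 19 mm behind the fingertips; this is the grasp point; z points along the fingers, y is the line along which they close (so a half turn about z gives the same grasp; the last joint's range is limited). The gripper opens to 85 mm and grips with 20 to 120 N. Pads are 22 mm wide; open, the fingers measure 114 mm over their backs; the gripper's body (76 mm by 85 mm) begins 54 mm behind the grasp point. The pads swing forward as they close: fully open they stand 13 mm farther back than shut.
Start: joints at [-1.381, 0.207, 1.542, -0, 1.393, -0.15], TCP at [0.192, -0.542, 0.25] pointing down, gripper open.
Joint ranges: [-2.73, 2.73], [-0.86, 2.22], [0.23, 2.46], [-1.11, 4.25], [0.08, 2.63], [-2.82, 2.82]. Speed limits (rad/s): [2.79, 2.79, 3.14, 3.14, 3.14, 3.14].

### API

Orientations are given as a unit quaternion [x, y, z, w].
In Python, from rig import state, optics, manip gives the robot as it stands.
- The arm moves only by the tool step_arm, never from a script. Its argument "moves" is a list of rows, each a list of 2 entries, a list of its own where there are three numbers: the shift along the tool's x, y, z in cm, then the turn about the tool's z in rad. In form: [[[x, y, z], spin], ...]. A call has 1 to 20 rows; each row shifts and turns the commanded pose from where the row before left it, along the tool's axes as they then stand; what a row does not reach is not made up. A row lasts 1/8 s, in which the tool goes at most 62.5 mm and 10.7 degrees, less where a joint would pass 70% of its speed; a pose out of reach is approached as far as the arm can. A call with a gripper value outside its range is refused whole. "fingers" is the opening, from 0 (shut) to 1 (fully open), set as the call begins (left out, the last holds). The fingers move at their own pace and stop on an object; "force" is the grip in N (left out, the last holds). Time passes only in rows, so rows that do not move let the fingers close. It gives the time, the measured TCP pose, the force, the opening and the grip force at its end, in the units of the state.
- state(): the state, without advancing time (a new reading comes with each control period).
- optics.camera(name): name is "scene" or "top" or "wrist"; returns a dict with "frame" (400x640x3 uint8, red, green, blue), "fx", "fy", "cx", "cy" (pixels), "R" (3x3) and "t" (3): a world point X has camera coordinates R X + t; the wrist camera has in their place "T_tool_cam" (4x4, takes a point from camera to tool coordinates, whose origin is the TCP and whose axes are the flange's). Camera axes: x right, y down, z forward; pixel columns grow to the right and rows downward; lengths in m; the calibration is good to about 2 mm. A picture is of the moment at which its call begins: read the wrist's pose just before it. There is no depth.
- manip.sign_off(): hands the job in; it is judged then, once.
The state is a dict: "clock": time; "joint_positions": joint angles; "qd": joint speeds; "tau": joint torques, N m; "position": TCP position; "orientation": TCP orientation; "ft_force": force on the tool from outside, world axes, zero at the start; "wrist_torque": the same for the moment, N m; "width": finger opening in m; "finger_force": force on a finger pad.
Only numpy, scipy, OpenCV 4.12 (cv2) and the standard library are available. Lean on these libraries where they do the work, as an engineer would, in place of code of your own. Each camera call takes 0.05 s, during which the arm holds its last target. There are 200 camera calls.

## Working session

There is one attempt and no reset: what is moved stays moved. The work goes in short steps, Python scripts to look and compute and a tool call to move; the robot and the scene stay as the last step left them, time stands still between calls to the robot, and variables do not carry over. Pictures are saved under pics/ and viewed, at most 10 in all, crops included, and the job is handed in when it is done.

Besides the shell and the picture viewer there is one more tool, called after "Call:" by a JSON object that holds its "api" and its "payload", one argument or row to a line. step_arm: Moves the arm, as the interface text tells. Its arguments: {"type":"object","properties":{"moves":{"type":"array","items":{"type":"array"}},"fingers":{"type":"number"},"force":{"type":"number"}},"required":["moves"]}

```bash
ls; mkdir -p pics
python3 - <<'E'
from rig import state, optics, manip
import cv2,numpy as np,pickle
s=state(); print({k:np.round(v,3).tolist() for k,v in s.items()})
d={}
for n in ["scene","top"]:
    c=optics.camera(n); d[n]=c
    cv2.imwrite(f"pics/{n}0.png",c["frame"][:,:,::-1])
    print(n,c["fx"],c["cx"],c["cy"],np.round(c["R"],3).tolist(),np.round(c["t"],3).tolist())
pickle.dump(d,open("cams.pkl","wb"))
E
```

```text
pics
{'clock': 0.0, 'joint_positions': [-1.38, 0.207, 1.543, 0.0, 1.393, -0.151], 'qd': [0.001, -0.001, -0.0, -0.0, 0.0, -0.0], 'tau': [-0.0, -38.304, -29.159, -0.0, 0.011, -0.0], 'position': [0.192, -0.541, 0.249], 'orientation': [0.986, 0.17, -0.0, -0.001], 'ft_force': [0.475, -0.328, -0.376], 'wrist_torque': [-0.003, 0.059, 0.023], 'finger_force': 0.0, 'width': 0.085}
scene 424.9799918483693 317.15344517674583 195.97356170650926 [[-0.864, -0.503, -0.01], [-0.386, 0.676, -0.628], [0.322, -0.539, -0.778]] [0.408, 0.293, 0.949]
top 462.79514563229634 309.41539308684924 201.02293469206464 [[0.022, -1.0, -0.009], [-0.982, -0.02, -0.19], [0.19, 0.013, -0.982]] [-0.064, 0.513, 1.223]
```

View pics/scene0.png

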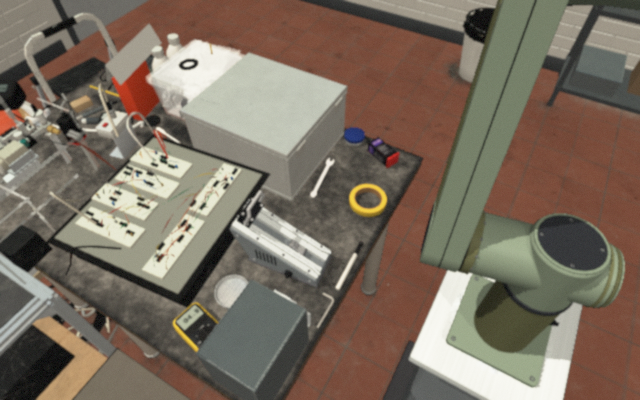

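View pics/top0.png

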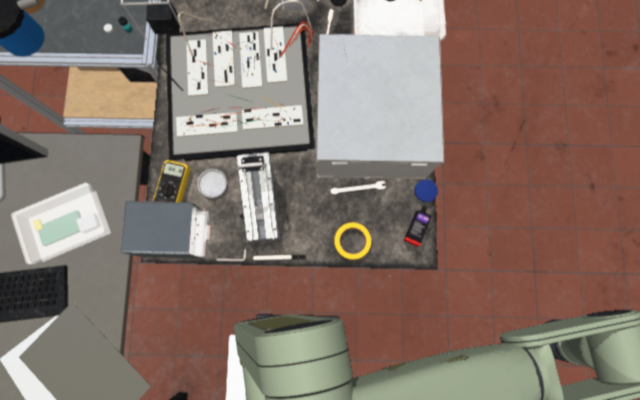

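The top view shows the pack at about (418,228) with its red foot towards the robot. The charger is at (258,195), with its head at (252,160) and its mouth at (264,238). I'll zoom in on both.

Run:
```python
import cv2,numpy as np,pickle
d=pickle.load(open("cams.pkl","rb"))
def crop(n,x,y,w,h,W,H): return cv2.resize(d[n]["frame"][y:y+h,x:x+w,::-1],(W,H),interpolation=cv2.INTER_CUBIC)
a=crop("top",225,145,65,100,390,600)   # x6
b=crop("top",395,175,50,75,400,600) #x8
cv2.imwrite("pics/z1.png",np.hstack([a,b]))
a=crop("scene",225,185,115,105,690,630)[:600]
cv2.imwrite("pics/z2.png",a)
```

```text
(no output)
```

View pics/z1.png

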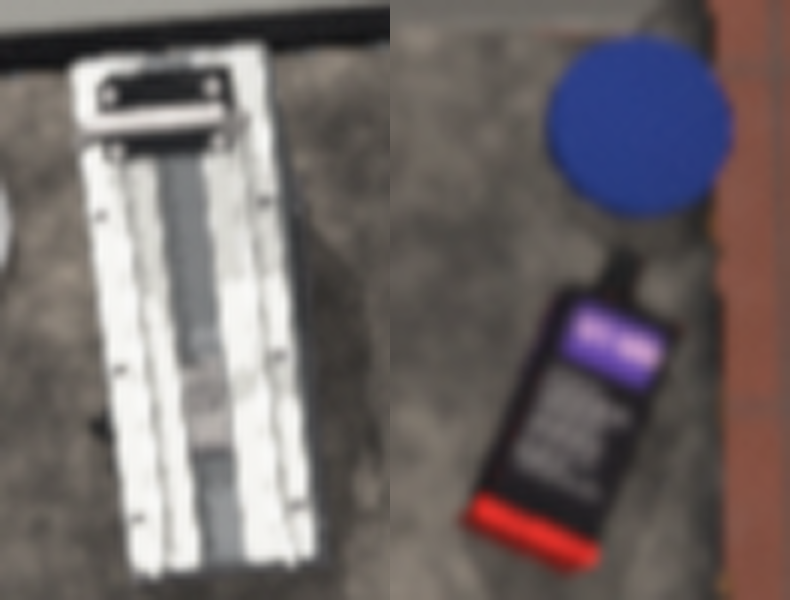

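View pics/z2.png

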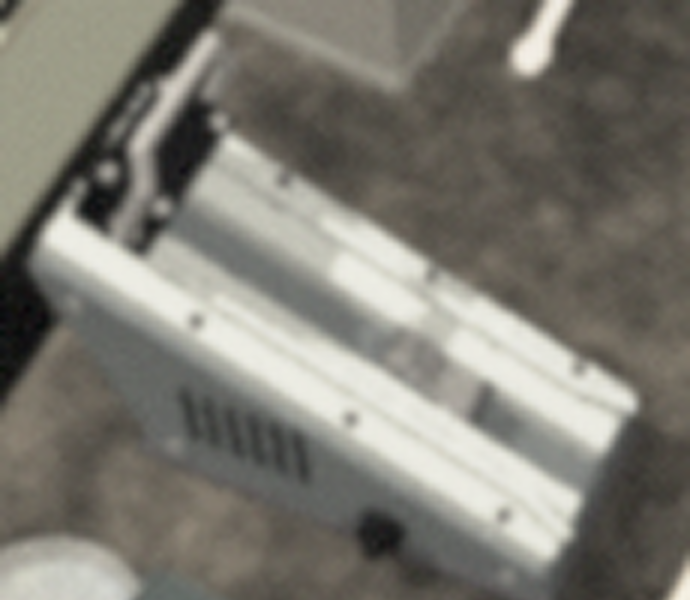

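The crops show three flange screws on each side of the charger in both views, with the bail standing up over the head. The pack's stub points up in the image, towards the blue lid. I'll triangulate the screws.

```bash
cat > h.py <<'E'
import numpy as np,cv2,pickle
from scipy.spatial.transform import Rotation as Ro
def ray(c,u,v):
    o=-c["R"].T@c["t"]; r=c["R"].T@np.array([(u-c["cx"])/c["fx"],(v-c["cy"])/c["fy"],1.]); return o,r/np.linalg.norm(r)
def plane(c,u,v,z):
    o,r=ray(c,u,v); return o+r*(z-o[2])/r[2]
def tri(c1,p1,c2,p2):
    o1,r1=ray(c1,*p1);o2,r2=ray(c2,*p2)
    A=np.stack([r1,-r2],1); s=np.linalg.lstsq(A,o2-o1,rcond=None)[0]
    a,b=o1+r1*s[0],o2+r2*s[1]; return (a+b)/2,np.linalg.norm(a-b)
def wcam(c,s):
    T=np.eye(4);T[:3,:3]=Ro.from_quat(s["orientation"]).as_matrix();T[:3,3]=s["position"]
    M=np.linalg.inv(T@c["T_tool_cam"]); c=dict(c);c["R"]=M[:3,:3];c["t"]=M[:3,3];return c
def dark(c,u,v,r=3):
    g=cv2.cvtColor(c["frame"],cv2.COLOR_RGB2GRAY).astype(float)
    u0,v0=int(round(u)),int(round(v)); p=g[v0-r:v0+r+1,u0-r:u0+r+1]; w=np.clip(np.percentile(p,60)-p-25,0,None)
    y,x=np.mgrid[-r:r+1,-r:r+1]; m=np.hypot(u0+x-u,v0+y-v)<r; w=w*m
    return u0+(w*x).sum()/w.sum(),v0+(w*y).sum()/w.sum()
E
python3 - <<'E'
from h import *
d=pickle.load(open("cams.pkl","rb")); t,s=d["top"],d["scene"]
tp=lambda x,y:(225+(x+.5)/6-.5,145+(y+.5)/6-.5); sp=lambda x,y:(225+(x+.5)/6-.5,185+(y+.5)/6-.5)
T=[(100,217),(120,370),(138,519),(265,202),(280,356),(297,507)];S=[(195,320),(350,418),(505,515),(285,180),(432,272),(580,370)]
P=[]
for a,b in zip(T,S):
    p1=dark(t,*tp(*a),2.5); p2=dark(s,*sp(*b),2.5)
    X,e=tri(t,p1,s,p2);P.append(X); print(np.round(p1,1),np.round(tp(*a),1),np.round(p2,1),np.round(sp(*b),1),np.round(X*1e3,1),round(e*1e3,1))
P=np.array(P)
print("axes",(P[0]-P[2])*1e3,(P[3]-P[5])*1e3,"slope",[np.degrees(np.arctan2(v[2],np.hypot(v[0],v[1]))) for v in (P[0]-P[2],P[3]-P[5])],"yaw",[np.degrees(np.arctan2(v[1],v[0])) for v in (P[0]-P[2],P[3]-P[5])],"across",(P[:3]-P[3:])*1e3)
for n,a,b in [("c-hl",(70,65),(45,235)),("c-lr",(315,560),(635,400)),("c-ll",(130,572),(553,565)),("barL",(85,127),(135,150)),("barR",(225,118),(212,42))]:
    X,e=tri(t,tp(*a),s,sp(*b)); print(n,np.round(X*1e3,1),round(e*1e3,1))
q=lambda x,y:(395+(x-390+.5)/8-.5,175+(y+.5)/8-.5)
for n,x,y,z in [("stubtip",622,252,.019),("TL",558,290,.038),("TR",683,325,.038),("footL",465,515,.038),("footR",598,555,.038)]:
    print(n,np.round(plane(t,*q(x,y),z)*1e3,1))
print("topcam",-t["R"].T@t["t"],"lid",plane(t,*q(640,125),.03))
E
```

```text
Traceback (most recent call last):
  File "h.py", line 16, in dark
    u0,v0=int(round(u)),int(round(v)); p=g[v0-r:v0+r+1,u0-r:u0+r+1]; w=np.clip(np.percentile(p,60)-p-25,0,None)
                                         ~^^^^^^^^^^^^^^^^^^^^^^^^^
TypeError: slice indices must be integers or None or have an __index__ method
```

```bash
cat > m.py <<'E'
from h import *
d=pickle.load(open("cams.pkl","rb")); t,s=d["top"],d["scene"]
tp=lambda x,y:(225+(x+.5)/6-.5,145+(y+.5)/6-.5); sp=lambda x,y:(225+(x+.5)/6-.5,185+(y+.5)/6-.5)
T=[(100,217),(120,370),(138,519),(265,202),(280,356),(297,507)];S=[(195,320),(350,418),(505,515),(285,180),(432,272),(580,370)]
P=[]
for a,b in zip(T,S):
    p1=tp(*a); p2=sp(*b)
    X,e=tri(t,p1,s,p2);P.append(X); print(np.round(X*1e3,1),round(e*1e3,1))
P=np.array(P)
print("axes",(P[0]-P[2])*1e3,(P[3]-P[5])*1e3,"slope",[np.degrees(np.arctan2(v[2],np.hypot(v[0],v[1]))) for v in (P[0]-P[2],P[3]-P[5])],"yaw",[np.degrees(np.arctan2(v[1],v[0])) for v in (P[0]-P[2],P[3]-P[5])],"across",(P[:3]-P[3:])*1e3)
for n,a,b in [("c-hl",(70,65),(45,235)),("c-lr",(315,560),(635,400)),("c-ll",(130,572),(553,565)),("barL",(85,127),(135,150)),("barR",(225,118),(212,42))]:
    X,e=tri(t,tp(*a),s,sp(*b)); print(n,np.round(X*1e3,1),round(e*1e3,1))
q=lambda x,y:(395+(x-390+.5)/8-.5,175+(y+.5)/8-.5)
for n,x,y,z in [("stubtip",622,252,.019),("TL",558,290,.038),("TR",683,325,.038),("footL",465,515,.038),("footR",598,555,.038)]:
    print(n,np.round(plane(t,*q(x,y),z)*1e3,1))
print("topcam",-t["R"].T@t["t"],"lid",plane(t,*q(640,125),.03))
E
python3 m.py
```

```text
[554.7 127.3 109.5] 2.7
[491.8 119.8  79. ] 2.4
[428.1 112.7  49.5] 1.2
[562.7  54.8 108.9] 2.0
[499.   48.2  82. ] 2.5
[435.4  41.   49.3] 1.9
axes [126.57883548  14.61225984  60.04832959] [127.30791511  13.81740919  59.55428252] slope [np.float64(25.232859503675822), np.float64(24.941535399868748)] yaw [np.float64(6.585075831143104), np.float64(6.19437038145128)] across [[-8.01942176 72.5340148   0.65563964]
 [-7.2469067  71.60321226 -3.03670403]
 [-7.29034213 71.73916414  0.16159256]]
c-hl [613.8 138.3 138.4] 0.4
c-lr [413.6  33.4  33.1] 2.5
c-ll [404.8 116.8  37.7] 0.4
barL [571.9 120.9 198.2] 3.7
barR [578.1  64.  195.3] 4.5
stubtip [ 511.9 -373.4   19. ]
TL [ 494.6 -346.6   38. ]
TR [ 483.3 -389.2   38. ]
footL [ 416.2 -313.3   38. ]
footR [ 403.5 -358.1   38. ]
topcam [ 0.2725642  -0.07047645  1.2978598 ] lid [ 0.55516689 -0.37818386  0.03      ]
```

Call:
{"api": "step_arm", "payload": {
  "moves": [
    [[0,0,0],0.146],
    [[0,0,0],0.146],
    [[0,0,0],0.146],
    [[0,0,0],0.146],
    [[0,0,0],0.146],
    [[2.0,-3.4,0],0],
    [[2.0,-3.4,0],0],
    [[2.0,-3.4,0],0],
    [[2.0,-3.4,0],0],
    [[2.0,-3.4,0],0],
    [[2.0,-3.4,0],0],
    [[2.0,-3.4,0],0],
    [[2.0,-3.4,0],0],
    [[0,0,0],0],
    [[0,0,0],0]
  ],
  "fingers": 1,
  "force": 40
}}

```text
clock: 1.98
position: [0.4429, -0.351, 0.2495]
orientation: [0.981, -0.193, -0.001, -0.0]
ft_force: [-0.7, -0.6, -0.4]
width: 0.0855
finger_force: 0.0
```

Run:
```python
from rig import state, optics
from h import *
s=state(); c=wcam(optics.camera("wrist"),s); pickle.dump(c,open("w1.pkl","wb"))
R=Ro.from_quat(s["orientation"]).as_matrix(); print(s["clock"],s["position"],np.degrees(np.arctan2(R[1,0],R[0,0])),R[:,2], c["T_tool_cam"].round(3).tolist())
cv2.imwrite("pics/w1.png",c["frame"][:,:,::-1])
```

```text
1.975 [ 0.44294345 -0.35099408  0.24947369] -22.27993379542163 [-1.19247997e-03  2.75748140e-04 -9.99999251e-01] [[-0.0, -0.962, -0.274, 0.069], [1.0, -0.0, 0.0, -0.0], [-0.0, -0.274, 0.962, -0.124], [0.0, 0.0, 0.0, 1.0]]
```

View pics/w1.png

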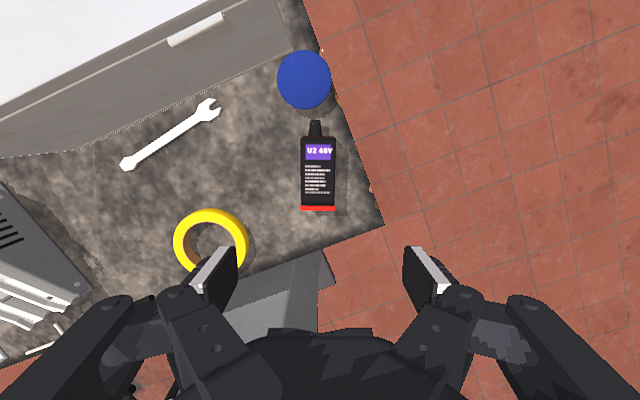

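The wrist view shows the pack upright at about (318,172), with the red rim at rows 205–211 and the stub tip at (316,121). I'll measure it precisely.

Run:
```python
from h import *
c=pickle.load(open("w1.pkl","rb")); f=c["frame"].astype(int)
r=(f[:,:,0]>150)&(f[:,:,1]<70)&(f[:,:,2]<70); r[:, :280]=0; r[:,350:]=0
ys,xs=np.nonzero(r[190:225]); ys+=190; print(xs.min(),xs.max(),ys.min(),ys.max(),cv2.minAreaRect(np.stack([xs,ys],1).astype(np.float32)))
print(f[172,290:345].sum(1)//3)
print(f[150,290:345].sum(1)//3)
print(f[110:145,309].sum(1)//3, f[110:145,316].sum(1)//3); print(f[127,300:335].sum(1)//3)
for n,u,v,z in [("TL",301.5,136.5,.038),("TR",335.,136.5,.038),("FL",300.5,210.5,.038),("FR",336,210.5,.038),("stub",316,121,.019)]: print(n,plane(c,u,v,z).round(4))
```

```text
301 334 205 210 ((317.49365234375, 207.67835998535156), (33.157432556152344, 4.532824516296387), 2.045408248901367)
[110 111 112 113 115 118 124 120 114 116  75  35  42  43  43  66  58  55
  50  59  48  51  48  48  41  44  46  45  41  40  40  39  40  39  32  29
  27  29  29  32  39  44  47  42  21  78  74  74  83  85  86  86  87  85
  82]
[ 90  90  89  89  89  89  89  96 100 110  73  38  43  46  42  85 141 228
 255 196 242 249 168 168 240 252 185 141 160 243 249 255 226 200 252 251
 254 199 233 248 255 220  80  39  34  41  92  95 102  99  98  99 101 102
 100]
[100  97  94  92  93  93  91  88 109 139 140 140 130 115 108  87  76  77
  69  51  49  48  35  34  35  32  35  45  41  39  44  46  43  51 108] [ 78  78  79  83  85  89  91  93 118 122  37  43  47  45  44  46  43  45
  44  45  47  43  41  40  40  49  50  43  38  39  43  46  45  51 103]
[120 125 130 127 122 127 133 142 158  77  41  47  45  45  46  45  45  41
  38  47  19  89  93  86  80  75  74 100 101 115 117 117 114 109 104]
TL [ 0.499  -0.3506  0.038 ]
TR [ 0.4841 -0.3871  0.038 ]
FL [ 0.4155 -0.3132  0.038 ]
FR [ 0.3984 -0.3549  0.038 ]
stub [ 0.5089 -0.3729  0.019 ]
```

Call:
{"api": "step_arm", "payload": {
  "moves": [
    [[0,-0.2,5],0],
    [[0,0,5],0],
    [[0,0,5],0],
    [[0,0,4],0],
    [[0,0,2.65],0],
    [[0,0,0],0],
    [[0,0,0],0]
  ]
}}

```text
clock: 2.9
position: [0.4443, -0.3505, 0.0346]
orientation: [0.981, -0.194, 0.001, 0.001]
ft_force: [-0.5, -0.5, 0.5]
width: 0.0852
finger_force: 0.0
```

Call:
{"api": "step_arm", "payload": {
  "moves": [
    [[0,0,0],0],
    [[0,0,0],0],
    [[0,0,0],0],
    [[0,0,0],0],
    [[0,0,0],0],
    [[0,0,0],0]
  ],
  "fingers": 0,
  "force": 30
}}

```text
clock: 3.65
position: [0.4449, -0.3498, 0.0347]
orientation: [0.981, -0.193, 0.001, 0.001]
ft_force: [-1.4, -0.7, 6.3]
width: 0.0435
finger_force: 33.0
```

Call:
{"api": "step_arm", "payload": {
  "moves": [
    [[0,0,-2],0],
    [[0,0,-4.5],0],
    [[0,0,-5],0],
    [[0,0,-5],0],
    [[0,0,0],-0.125],
    [[0,0,0],-0.125],
    [[0,0,0],-0.125],
    [[0,0,0],-0.125],
    [[0,0,0],0]
  ]
}}

```text
clock: 4.78
position: [0.4437, -0.3486, 0.1976]
orientation: [0.999, 0.055, -0.001, -0.001]
ft_force: [-0.3, -0.1, -1.7]
width: 0.0436
finger_force: 32.1
```

Call:
{"api": "step_arm", "payload": {
  "moves": [
    [[-0.2,-3.5,0],0],
    [[-0.2,-3.6,0],0],
    [[-0.2,-3.6,0],0],
    [[-0.2,-3.6,0],0],
    [[-0.2,-3.6,0],0],
    [[-0.2,-3.6,0],0],
    [[-0.2,-3.6,0],0],
    [[-0.2,-3.6,0],0],
    [[-0.2,-3.6,0],0],
    [[-0.2,-3.6,0],0],
    [[-0.2,-3.5,0],0],
    [[-0.2,-3.2,0],0],
    [[0,0,0],0],
    [[0,0,0],0]
  ]
}}

```text
clock: 6.52
position: [0.3731, 0.0714, 0.1984]
orientation: [0.998, 0.055, -0.0, 0.0]
ft_force: [-0.2, 0.0, -2.2]
width: 0.0435
finger_force: 32.1
```

Run:
```python
from rig import state, optics
from h import *
s=state(); c=wcam(optics.camera("wrist"),s); pickle.dump((c,s),open("w2.pkl","wb"))
R=Ro.from_quat(s["orientation"]).as_matrix(); print(s["clock"],s["position"],np.degrees(np.arctan2(R[1,0],R[0,0])),R[:,2],s["width"])
cv2.imwrite("pics/w2.png",cv2.resize(c["frame"][:,120:520,::-1],(800,800),interpolation=cv2.INTER_CUBIC)[:600])
```

```text
6.525 [0.37313383 0.07139404 0.19839255] 6.319468694750284 [-6.13252617e-05 -5.03684849e-04 -9.99999871e-01] 0.04349700397748581
```

View pics/w2.png

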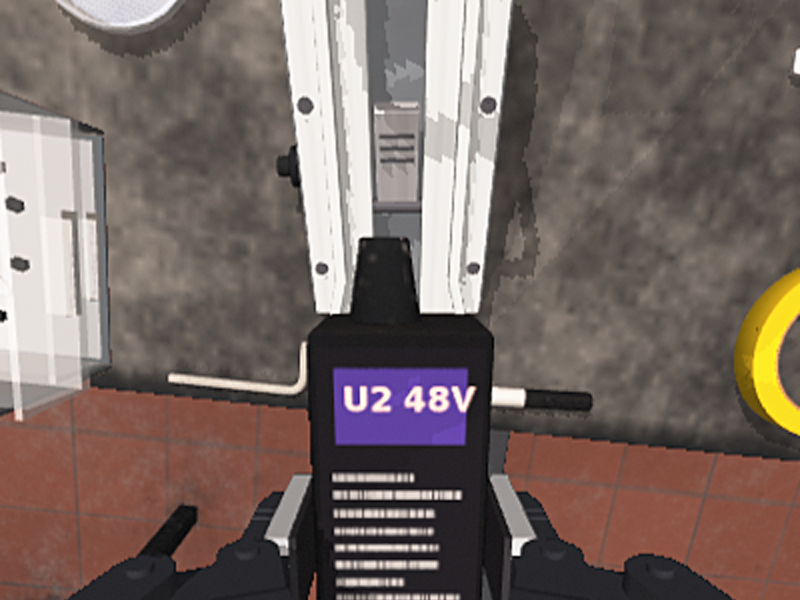

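The wrist view shows the pack held square, with the channel dead ahead. The flange screws are at crop (305,105), (488,105), (321,268) and (473,268), and the tongue face is at about (397,103).

Run:
```python
from h import *
c,s=pickle.load(open("w2.pkl","rb"))
R=Ro.from_quat(s["orientation"]).as_matrix(); p0=s["position"]
def q(X,Y,z):
    P=plane(c,120+(X+.5)/2-.5,(Y+.5)/2-.5,z); return P
for n,X,Y,z in [("mL",305,105,.08),("mR",488,105,.08),("lL",321,268,.05),("lR",473,268,.05),("tongueL",375,103,.087),("tongueR",420,103,.087)]:
    P=q(X,Y,z); print(n,P.round(4),"tool",(R.T@(P-p0)*100).round(2))
top=p0[2]-.0347+.038
for n,X,Y in [("shL",317,333),("shR",491,333),("midL",313,450),("midR",491,450)]:
    P=q(X,Y,top); print(n,"tool",(R.T@(P-p0)*100).round(2))
for n,X,Y in [("stubL",360,245),("stubR",409,245)]:
    P=q(X,Y,top-.019); print(n,"tool",(R.T@(P-p0)*100).round(2))
```

```text
mL [0.4898 0.1225 0.08  ] tool [12.15 -3.8  11.84]
mR [0.4977 0.0509 0.08  ] tool [12.16  3.4  11.84]
lL [0.4265 0.1158 0.05  ] tool [ 5.8  -3.83 14.84]
lR [0.4345 0.0437 0.05  ] tool [ 5.8   3.42 14.84]
tongueL [0.492  0.0948 0.087 ] tool [12.07 -1.02 11.14]
tongueR [0.4939 0.0777 0.087 ] tool [12.07  0.7  11.14]
shL tool [ 5.03 -1.88 -0.33]
shR tool [ 5.03  1.91 -0.33]
midL tool [ 2.31 -2.09 -0.33]
midR tool [ 2.3   2.04 -0.33]
stubL tool [ 6.87 -1.04  1.57]
stubR tool [6.87 0.15 1.57]
```

Call:
{"api": "step_arm", "payload": {
  "moves": [
    [[-0.4,-0.18,2],0],
    [[-0.5,0,3],0],
    [[0,0,3],0],
    [[0,0,2.5],0],
    [[0,0,1.1],0],
    [[0,0,0],0],
    [[0,0,0],0]
  ]
}}

```text
clock: 7.45
position: [0.3652, 0.0721, 0.0834]
orientation: [0.998, 0.055, 0.001, 0.0]
ft_force: [0.4, 0.6, -1.8]
width: 0.0433
finger_force: 32.1
```

Call:
{"api": "step_arm", "payload": {
  "moves": [
    [[0.9,0,-0.42],0],
    [[0.9,0,-0.42],0],
    [[0.9,0,-0.42],0],
    [[0.9,0,-0.42],0],
    [[0.75,0,-0.35],0],
    [[0,0,0],0],
    [[0,0,0],0]
  ]
}}

```text
clock: 8.32
position: [0.4068, 0.0772, 0.1025]
orientation: [0.998, 0.055, -0.001, -0.0]
ft_force: [0.6, -0.8, -1.0]
width: 0.0436
finger_force: 32.1
```

Call:
{"api": "step_arm", "payload": {
  "moves": [
    [[0,0,0.3],0],
    [[0,0,0.3],0],
    [[0,0,0.3],0],
    [[0,0,0.3],0],
    [[0,0,0],0]
  ],
  "force": 25
}}

```text
clock: 8.95
position: [0.4048, 0.0769, 0.0904]
orientation: [0.998, 0.056, -0.003, 0.0]
ft_force: [-8.6, -1.8, 5.9]
width: 0.0435
finger_force: 34.1
```

Call:
{"api": "step_arm", "payload": {
  "moves": [
    [[0,0,0.3],0],
    [[0,0,0.3],0],
    [[0,0,0.3],0],
    [[0,0,0.2],0],
    [[0,0,0],0]
  ]
}}

```text
clock: 9.57
position: [0.4027, 0.0767, 0.0785]
orientation: [0.998, 0.056, -0.005, 0.0]
ft_force: [-10.5, -2.9, 5.9]
width: 0.0431
finger_force: 36.4
```

Run:
```python
from rig import state, optics
from h import *
s=state(); c=wcam(optics.camera("wrist"),s); d=optics.camera("scene"); pickle.dump((c,s,d),open("w3.pkl","wb"))
R=Ro.from_quat(s["orientation"]).as_matrix(); print(s["clock"],s["position"],np.degrees(np.arctan2(R[1,0],R[0,0])),R[:,2],s["ft_force"],s["wrist_torque"])
a=cv2.resize(c["frame"][:300,180:460,::-1],(392,420)); b=cv2.resize(d["frame"][185:290,235:335,::-1],(400,420),interpolation=cv2.INTER_CUBIC)
cv2.imwrite("pics/w3.png",np.hstack([a,b]))
```

```text
9.575 [0.40266598 0.07674128 0.07847829] 6.373800508056251 [-0.01064766 -0.00122279 -0.99994256] [-10.48031222  -2.94399116   5.93679621] [-0.40838814  1.29903354 -0.09158819]
```

View pics/w3.png

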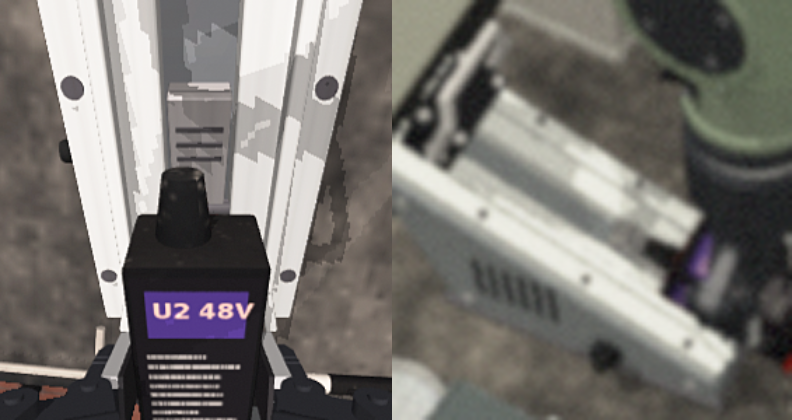

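The pack has pitched up to about 22°, centred between the lips, with the stub pointing up the slope. I'll press a bit more to lay it flat, then slide.

Call:
{"api": "step_arm", "payload": {
  "moves": [
    [[0,0,0.2],0],
    [[0,0,0.2],0],
    [[0.4,0,0.1],0],
    [[0,0,0],0]
  ],
  "force": 20
}}

```text
clock: 10.18
position: [0.4051, 0.0774, 0.073]
orientation: [0.998, 0.056, -0.007, 0.0]
ft_force: [-12.3, -2.6, 8.0]
width: 0.0437
finger_force: 38.7
```

```bash
cat > st.py <<'E'
from rig import state
from h import *
import sys
s=state();R=Ro.from_quat(s["orientation"]).as_matrix()
O=np.array([.4932,.0867,.08]);y=np.radians(6.3)
u=np.array([np.cos(y),np.sin(y),0]);l=np.array([-u[1],u[0],0]);a=np.radians(25)
X=u*np.cos(a)+np.array([0,0,np.sin(a)]);Z=-u*np.sin(a)+np.array([0,0,np.cos(a)])
d=s["position"]-O; print("t",s["clock"],"chan xyz mm",(np.array([d@X,d@l,d@Z])*1e3).round(1),"F chan",np.round([s["ft_force"]@X,s["ft_force"]@l,s["ft_force"]@Z],1),"yaw",np.degrees(np.arctan2(R[1,0],R[0,0])).round(2),"w",round(s["width"],4))
E
python3 st.py
```

```text
t 10.175 chan xyz mm [-83.2   0.4  31.1] F chan [-7.9 -1.2 12.6] yaw 6.39 w 0.0437
```

Call:
{"api": "step_arm", "payload": {
  "moves": [
    [[-0.1,0,-0.2],0],
    [[0,0,0],0],
    [[0,0,0],0],
    [[0.9,0,-0.42],0],
    [[0.9,0,-0.42],0]
  ],
  "force": 60
}}

```text
clock: 10.8
position: [0.4279, 0.0796, 0.0852]
orientation: [0.998, 0.055, -0.001, -0.0]
ft_force: [-3.5, 0.1, 0.3]
width: 0.043
finger_force: 63.7
```

```bash
python3 st.py
python3 - <<'E'
from rig import optics
from h import *
c=optics.camera("wrist");f=c["frame"].astype(int);pickle.dump(c,open("w4.pkl","wb"))
for v in range(120,215,8): print(v,''.join('#' if x<60 else '.' for x in f[v,240:400:2].sum(1)/3))
E
```

```text
t 10.8 chan xyz mm [-57.3   0.1  32.5] F chan [-3.   0.5  1.7] yaw 6.36 w 0.043
120 ................................................................................
128 .............................###.#######........................................
136 ...........................############..##.....................................
144 ...........................#################....................................
152 ..........................##################....................................
160 ..................#############################################.................
168 .................###############################################................
176 ................#################################################...............
184 ...............###################################################..............
192 ...............###################################################..............
200 ..............#####################################################...........#.
208 .............######################################################.............
```

Call:
{"api": "step_arm", "payload": {
  "moves": [
    [[0.9,0,-0.42],0],
    [[0.9,0,-0.42],0],
    [[0.9,0,-0.42],0],
    [[0.9,0,-0.42],0],
    [[0,0,0],0]
  ]
}}

```text
clock: 11.48
position: [0.4665, 0.0836, 0.1032]
orientation: [0.998, 0.055, 0.002, 0.0]
ft_force: [0.1, 1.2, 3.0]
width: 0.0429
finger_force: 64.0
```

```bash
python3 st.py
```

```text
t 11.475 chan xyz mm [-14.6  -0.1  32.4] F chan [1.5 1.1 2.6] yaw 6.35 w 0.0429
```

Call:
{"api": "step_arm", "payload": {
  "moves": [
    [[0.9,0,-0.42],0],
    [[0.9,0,-0.42],0],
    [[0.9,0,-0.42],0],
    [[0.7,0,-0.33],0],
    [[0,0,0],0]
  ]
}}

```text
clock: 12.1
position: [0.4995, 0.0873, 0.1187]
orientation: [0.998, 0.055, 0.002, 0.0]
ft_force: [-0.1, -0.1, 2.4]
width: 0.043
finger_force: 63.9
```

```bash
python3 st.py
python3 - <<'E'
from rig import optics
from h import *
c=optics.camera("wrist");d=optics.camera("scene")
a=cv2.resize(c["frame"][:300,180:460,::-1],(392,420)); b=cv2.resize(d["frame"][185:290,235:335,::-1],(400,420),interpolation=cv2.INTER_CUBIC)
cv2.imwrite("pics/w5.png",np.hstack([a,b]))
E
```

```text
t 12.1 chan xyz mm [22.1 -0.1 32.4] F chan [ 0.9 -0.1  2.3] yaw 6.34 w 0.043
```

View pics/w5.png

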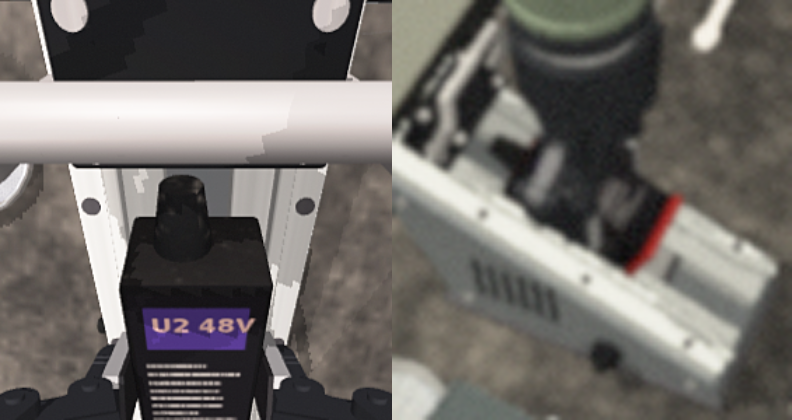

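Call:
{"api": "step_arm", "payload": {
  "moves": [
    [[0.5,0,-0.23],0],
    [[0.5,0,-0.23],0],
    [[0.4,0,-0.19],0],
    [[0.3,0,-0.14],0],
    [[0,0,0],0]
  ]
}}

```text
clock: 12.82
position: [0.5148, 0.0892, 0.1257]
orientation: [0.998, 0.055, -0.0, -0.0]
ft_force: [-3.1, -0.8, 0.6]
width: 0.0428
finger_force: 63.8
```

```bash
python3 st.py
python3 - <<'E'
from rig import state,optics
from h import *
s=state();c=wcam(optics.camera("wrist"),s)
y=np.radians(6.3);a=np.radians(25);u=np.array([np.cos(y),np.sin(y),0]);l=np.array([-u[1],u[0],0]);e=np.array([0,0,1.])
M=np.stack([u*np.cos(a)+e*np.sin(a),l,-u*np.sin(a)+e*np.cos(a)])
O=np.array([.4932,.0867,.08])
for b in np.arange(1,1.8,.05):
    th=np.pi-(np.arctan2(22,51)+b); P=O+M.T@(np.array([111+56*np.cos(th),0,20+56*np.sin(th)])/1e3)
    q=c["R"]@P+c["t"]; print(round(b,2),(c["fy"]*q[1]/q[2]+c["cy"]).round(1),end="; ")
f=c["frame"].astype(int); print(); print(f[0:150:3,300].sum(1)//3)
E
```

```text
t 12.825 chan xyz mm [39.   0.1 32.3] F chan [-2.6 -0.5  1.9] yaw 6.35 w 0.0428
1.0 256.4; 1.05 250.1; 1.1 242.8; 1.15 234.4; 1.2 225.1; 1.25 214.6; 1.3 203.0; 1.35 190.3; 1.4 176.6; 1.45 161.8; 1.5 146.1; 1.55 129.6; 1.6 112.4; 1.65 94.6; 1.7 76.4; 1.75 58.1; 
[ 30  31  30  32  33   0 176 173 172 172 155 137  41  33  34  33  34  35
  32  37  33  45  35  29  30  30  29  29  37  36  38  37  38  39  37  39
  37  38  38  36  36  38  38  39  38  37  37  36  32  29]
```

Run:
```python
from rig import state,optics
from h import *
c=optics.camera("wrist"); print(c["fy"],c["cy"])
g=cv2.cvtColor(c["frame"],cv2.COLOR_RGB2GRAY)
g=cv2.resize(g,(107,40),interpolation=cv2.INTER_AREA)
for r in g[:28]: print(''.join(" .:-=+*#%@"[min(9,v//26)] for v in r))
cv2.imwrite("pics/w6.png",c["frame"][:,:,::-1])
```

```text
278.0523582736904 201.1102552358048
...........................................................................................................
....:.                               :--------------------------------..   .          ................... .
+=--===--:::-:::::::::::::-::::::::*@@@@@@@@@@@@%**********@@@@@@@@@@@@%+............-=+====*==============
*###*++=====+==-=+++===+++++++++==+%@@@@@*++++++=----------+++++++*%%%%%*===================+==============
+=-=##*+++=======++++=====++++++=+=#@@@#:..........................-#%%%+===========--=====*===============
%%%=.#+=====-====================+++@@=..............................=%#-----==------=====++===============
#=+=.*+==-=---==--=--==+++=-=----===#..................................=--==-==------=====*================
#*+=.*===-=-----=--=+*++*****+=----=*::#%*:.......................+#*..----===---:----===++================
#%%-.#===-=----===+*++#%%%%%%##*=---=+:%%%-......................-##*:--:--==------======*=================
.:-:.*=====----=++*+*%%%%%%%%%%%#=---*.:--........................:-..-::------:------==++==
[... 1259 characters left out ...]
.......=**=--======------------------::-------=-----
----------------------:=*+====------------#@% .:---=-:-----:: *#%---=-===---==-------::---=------==---===--
-------------------:=+#%%+====-=---------=+@@. .=====:++++-+..#%#:----=----==----:--------------==----====-
----------------:-*%%%%%%+==+=-===-===---=:**: .:::::::::::. :**=:-====---=--------------------==-----===--
-------------:-+#@@@@%#%%*=+++======------.=*..       .    . .--..-===------===--=------------------====---
------------+#@@@@@@%%%##+==+++=====----:.-*-  .---==--::::...-*=.-==-------======------------------====---
---------+#@@@#*%@@@%%%##====++=----==:....--  .--------:.....-+...:------:-----=======-=--------====------
```

Call:
{"api": "step_arm", "payload": {
  "moves": [
    [[0.27,0,-0.13],0],
    [[0.27,0,-0.13],0],
    [[0.18,0,-0.08],0],
    [[0,0,0],0],
    [[0,0,0],0]
  ]
}}

```text
clock: 13.55
position: [0.5198, 0.0897, 0.1283]
orientation: [0.998, 0.055, -0.002, 0.0]
ft_force: [-5.8, -1.7, 0.2]
width: 0.043
finger_force: 63.9
```

```bash
python3 st.py
```

```text
t 13.55 chan xyz mm [44.6  0.1 32.4] F chan [-5.3 -1.   2.7] yaw 6.35 w 0.043
```

Call:
{"api": "step_arm", "payload": {
  "moves": [
    [[0.27,0,-0.13],0],
    [[0,0,0],0],
    [[0,0,0],0]
  ]
}}

```text
clock: 13.92
position: [0.5225, 0.0901, 0.1292]
orientation: [0.998, 0.055, -0.002, 0.0]
ft_force: [-6.6, -0.9, -1.4]
width: 0.043
finger_force: 63.6
```

```bash
python3 st.py
```

```text
t 13.925 chan xyz mm [47.5  0.2 32.1] F chan [-6.6 -0.2  1.6] yaw 6.35 w 0.043
```

Call:
{"api": "step_arm", "payload": {
  "moves": [
    [[-0.27,0,0.13],0],
    [[-0.27,0,0.13],0],
    [[-0.27,0,0.13],0],
    [[0,0,0],0],
    [[0,0,0],0]
  ]
}}

```text
clock: 14.55
position: [0.5194, 0.0897, 0.1281]
orientation: [0.998, 0.055, 0.004, -0.0]
ft_force: [4.2, 1.8, -1.4]
width: 0.0427
finger_force: 63.9
```

```bash
python3 st.py
```

```text
t 14.55 chan xyz mm [44.2  0.1 32.5] F chan [ 3.3  1.3 -3.1] yaw 6.33 w 0.0427
```

Call:
{"api": "step_arm", "payload": {
  "moves": [
    [[0.4,0,-0.18],0],
    [[0,0,0],0]
  ]
}}

```text
clock: 14.8
position: [0.5197, 0.0897, 0.1282]
orientation: [0.998, 0.055, -0.001, 0.0]
ft_force: [-2.0, -0.4, 0.3]
width: 0.043
finger_force: 63.8
```

Call:
{"api": "step_arm", "payload": {
  "moves": [
    [[0,0,0],0],
    [[0,0,0],0],
    [[0,0,0],0],
    [[0,0,0],0],
    [[0,0,0],0]
  ],
  "fingers": 1
}}

```text
clock: 15.42
position: [0.5205, 0.0898, 0.1284]
orientation: [0.998, 0.055, 0.0, -0.0]
ft_force: [-0.6, 0.8, 0.3]
width: 0.0852
finger_force: 0.0
```

Call:
{"api": "step_arm", "payload": {
  "moves": [
    [[0,0,-1],0],
    [[0,0,-2],0],
    [[-0.5,0,-3],0],
    [[-1,0,-4],0],
    [[-1,0,-4],0],
    [[-1,0,0],0],
    [[0,0,0],0],
    [[0,0,0],0]
  ]
}}

```text
clock: 16.42
position: [0.4849, 0.0859, 0.267]
orientation: [0.998, 0.055, -0.001, -0.0]
ft_force: [-0.8, 1.0, -0.1]
width: 0.0858
finger_force: 0.0
```

```bash
python3 st.py
python3 - <<'E'
from rig import optics
from h import *
c=optics.camera("wrist");d=optics.camera("scene")
a=cv2.resize(c["frame"][:360,160:480,::-1],(400,450)); b=cv2.resize(d["frame"][185:290,235:335,::-1],(400,420),interpolation=cv2.INTER_CUBIC)
cv2.imwrite("pics/w7.png",np.hstack([a[:420],b]))
E
```

```text
t 16.425 chan xyz mm [7.14e+01 1.00e-01 1.73e+02] F chan [-0.6  1.   0.2] yaw 6.34 w 0.0858
```

View pics/w7.png

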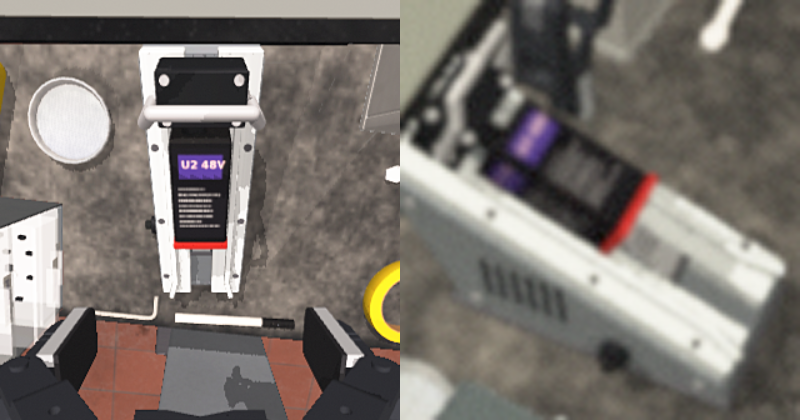

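The pack sits docked, held with nothing touching it, and the bail still stands at about 1.4 rad. Next I'll close the fingers and reach behind the bar.

Call:
{"api": "step_arm", "payload": {
  "moves": [
    [[0,0,0],0],
    [[2,0,0],0],
    [[3,0,0],0],
    [[3,0,0],0],
    [[2.4,0,0],0],
    [[1,0,0],0],
    [[0,0,0],0],
    [[0,0,2],0],
    [[0,0,2],0],
    [[0,0,1.5],0],
    [[0,0,0],0],
    [[0,0,0],0]
  ],
  "fingers": 0,
  "force": 20
}}

```text
clock: 18.02
position: [0.5992, 0.0985, 0.2142]
orientation: [0.998, 0.055, 0.001, 0.0]
ft_force: [-0.1, 0.2, 0.7]
width: 0.0001
finger_force: 0.0
```

```bash
python3 st.py
```

```text
t 18.025 chan xyz mm [1.534e+02 1.000e-01 7.660e+01] F chan [0.2 0.2 0.7] yaw 6.35 w 0.0001
```

Call:
{"api": "step_arm", "payload": {
  "moves": [
    [[0,0,0.5],0],
    [[-0.8,0,0],0],
    [[-0.8,0,0],0],
    [[-0.7,0,0.1],0],
    [[-0.7,0,0.3],0],
    [[-0.7,0,0.4],0],
    [[0,0,0],0]
  ]
}}

```text
clock: 18.9
position: [0.561, 0.0944, 0.1998]
orientation: [0.998, 0.055, -0.001, -0.0]
ft_force: [-0.6, -0.3, -0.7]
width: -0.0001
finger_force: 0.0
```

```bash
cat > bail.py <<'E'
from rig import state,optics
from h import *
d=optics.camera("scene");t=optics.camera("top")
y=np.radians(6.3);a=np.radians(25);u=np.array([np.cos(y),np.sin(y),0]);l=np.array([-u[1],u[0],0]);e=np.array([0,0,1.])
M=np.stack([u*np.cos(a)+e*np.sin(a),l,-u*np.sin(a)+e*np.cos(a)]);O=np.array([.4932,.0867,.08])
s=state();p=s["position"]-O;print("h",(p@u*1e3).round(1),"z",(s["position"][2]*1e3).round(1),"F",(s["ft_force"]@u).round(1),s["ft_force"].round(1))
def px(c,P):
    q=c["R"]@(O+M.T@(np.array(P)/1e3))+c["t"];return [round(float(c["fx"]*q[0]/q[2]+c["cx"]),1),round(float(c["fy"]*q[1]/q[2]+c["cy"]),1)]
for b in (0,.4,.8,1.1,1.4):
    th=np.pi-(np.arctan2(22,51)+b); print(b,[px(c,(111+56*np.cos(th),v,20+56*np.sin(th))) for c in (d,t) for v in(-24,24)])
cv2.imwrite("pics/bl.png",np.hstack([cv2.resize(d["frame"][185:285,225:325,::-1],(400,400),interpolation=cv2.INTER_CUBIC),cv2.resize(t["frame"][145:225,225:305,::-1],(400,400),interpolation=cv2.INTER_CUBIC)]))
E
python3 bail.py
```

```text
h 68.9 z 200.3 F 0.7 [ 0.7  0.1 -0. ]
0 [[279.4, 214.8], [269.5, 230.8], [262.2, 186.3], [243.5, 188.0]]
0.4 [[277.1, 208.5], [267.0, 224.6], [261.1, 182.9], [242.1, 184.6]]
0.8 [[271.6, 201.7], [261.2, 217.7], [259.9, 176.5], [240.6, 178.2]]
1.1 [[265.8, 197.0], [255.2, 213.0], [259.1, 170.3], [239.7, 172.0]]
1.4 [[259.3, 193.2], [248.5, 209.0], [258.4, 163.5], [238.9, 165.2]]
```

Call:
{"api": "step_arm", "payload": {
  "moves": [
    [[0,0,-1.0],0],
    [[0,0,-0.4],0],
    [[-0.8,0,0],0],
    [[-0.9,0,0],0],
    [[-0.2,0,0.9],0],
    [[-0.2,0,1.0],0],
    [[-0.3,0,1.0],0],
    [[-0.3,0,0.8],0],
    [[0,0,0],0]
  ]
}}

```text
clock: 20.12
position: [0.5345, 0.0914, 0.176]
orientation: [0.998, 0.055, -0.001, -0.0]
ft_force: [0.3, 0.3, 0.4]
width: 0.0004
finger_force: 0.0
```

```bash
python3 st.py; python3 bail.py|head -1
```

```text
t 20.125 chan xyz mm [78.3  0.1 69.5] F chan [0.4 0.2 0.2] yaw 6.34 w 0.0004
h 42.5 z 177.2 F 0.9 [0.8 0.5 0.1]
```

Call:
{"api": "step_arm", "payload": {
  "moves": [
    [[-0.1,0,0.4],0],
    [[-0.1,0,0.4],0],
    [[0,0,0.3],0],
    [[0,0,0],0]
  ]
}}

```text
clock: 20.72
position: [0.5334, 0.0912, 0.1666]
orientation: [0.998, 0.055, 0.0, 0.0]
ft_force: [-0.0, -0.7, 2.8]
width: 0.0
finger_force: 1.3
```

```bash
python3 st.py; python3 bail.py|head -1
```

```text
t 20.725 chan xyz mm [73.3  0.1 61.4] F chan [ 1.1 -0.7  2.6] yaw 6.35 w 0.0
h 40.4 z 166.6 F -0.5 [-0.3 -1.2  3.6]
```

Call:
{"api": "step_arm", "payload": {
  "moves": [
    [[-0.1,0,0.2],0],
    [[0,0,0.2],0],
    [[0,0,0],0]
  ]
}}

```text
clock: 21.2
position: [0.5334, 0.0912, 0.1656]
orientation: [0.998, 0.055, 0.001, 0.0]
ft_force: [-4.7, -0.2, 16.0]
width: -0.0
finger_force: 7.9
```

```bash
python3 st.py
```

```text
t 21.2 chan xyz mm [72.8  0.  60.5] F chan [ 2.5  0.3 16.5] yaw 6.36 w -0.0
```

Call:
{"api": "step_arm", "payload": {
  "moves": [
    [[0,0,-1],0],
    [[0,0,-3],0],
    [[-1,0,-4],0],
    [[-2,0,-3],0],
    [[-2,0,0],0],
    [[-2,0,0],0],
    [[0,0,0],0],
    [[0,0,0],0]
  ]
}}

```text
clock: 22.2
position: [0.4632, 0.0834, 0.2722]
orientation: [0.998, 0.055, 0.0, -0.0]
ft_force: [-0.5, 0.3, 0.8]
width: -0.0002
finger_force: 0.0
```

```bash
python3 bail.py
python3 - <<'E'
from rig import optics
from h import *
c=optics.camera("wrist"); a=cv2.resize(c["frame"][:320,180:460,::-1],(400,457))[:400]
b=cv2.imread("pics/bl.png")[:,:400]; cv2.imwrite("pics/w9.png",np.hstack([a,b]))
E
```

```text
h -30.0 z 272.2 F -0.0 [-0.1  0.2 -0.3]
0 [[279.4, 214.8], [269.5, 230.8], [262.2, 186.3], [243.5, 188.0]]
0.4 [[277.1, 208.5], [267.0, 224.6], [261.1, 182.9], [242.1, 184.6]]
0.8 [[271.6, 201.7], [261.2, 217.7], [259.9, 176.5], [240.6, 178.2]]
1.1 [[265.8, 197.0], [255.2, 213.0], [259.1, 170.3], [239.7, 172.0]]
1.4 [[259.3, 193.2], [248.5, 209.0], [258.4, 163.5], [238.9, 165.2]]
```

View pics/w9.png

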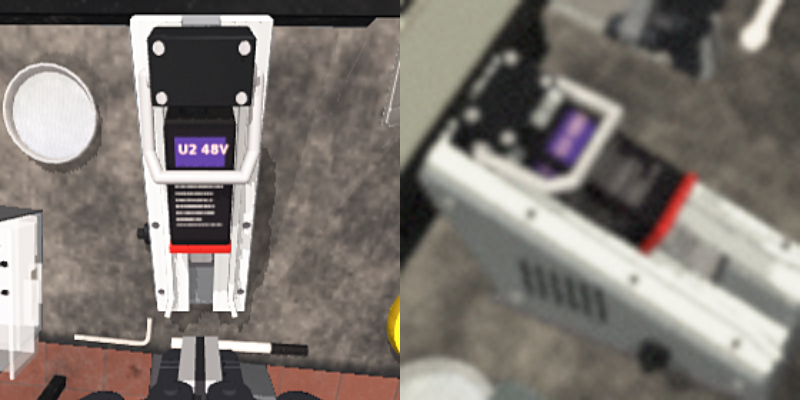

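The bail bar lies on the pack: it is at scene pixel (279,212) to (269,231), which matches the 0 rad prediction. The pack is still docked behind the catch and the arm is clear.

```bash
python3 -c "
from rig import manip
print(manip.sign_off())"
```

```text
the job is handed in; nothing more can be done
None
```

The pack is docked on the charger with the catch holding its foot, the bail is swung down onto it, and the job is handed in at about 22 s of the 48 s allowed. The tape roll, spanner and petri dish were not touched.

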